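Check a turned shaft in a go / no-go snap gauge

TASK

Check the steel shaft in the upright snap gauge: take it from its vee rest, lower it level, crosswise through the go gap at the top of the gauge, and on down until the narrower no-go anvils below stop it; hold it on them for about a second with a light, steady push of about 12 N. Then lift it out and lay it in the empty vee rest. Work by feel and never force the shaft in the gauge (always below 18 N); leave everything else where it is.

Things in the scene. Friction and masses are not known exactly. Their poses are not given: they have to be found in the camera images.
- shaft: Plain bright steel shaft, a cylinder 22 mm in diameter, 150 mm long (full diameter over the middle 128 mm), about 0.35 kg. Origin at its middle, on its axis; x axis along the shaft. At the start it lies in rest_a, its axis 60 mm above the bench; grip it across its middle from above, between the two vees.
- gauge: Steel snap gauge screwed to the bench, mouth upward, 120 mm high, base 150 x 100 x 12 mm. Origin on the bench under its middle, z up; x is the direction in which the shaft must lie. Two pairs of jaws, 12 mm thick, stand at x = -46 and +46 mm, so 80 mm are free between them for the fingers; what lies between is below 50 mm. Keep the shaft's middle within 10 mm of x = 0.
- go_gap (a point): Centre of the mouth of the go gap, midway between the two jaw pairs, 114 mm above the bench. In each pair the go gap is 25 mm wide in the gauge's y, centred on y = 0, from 114 down to 100 mm above the bench, with corners rounded to 6 mm radius above and below it.
- nogo: Guide of the no-go anvils, with the origin and axes of the gauge. The anvils, at x = -57.5 and +57.5 mm, leave a 13 mm gap below the go gap. Their height is reset every time and not measured: they stop the shaft with its axis 68 to 93 mm above the bench. They yield 1 mm per 6 N of total press, 6 mm at most. An upward push of 10 to 13 N on the tool, held for a second, is a good trial.
- rest_a: Wooden vee rest screwed to the bench, base 110 x 56 x 12 mm, with two 90 degree vees at x = -44 and +44 mm (12 mm thick each, tops about 74 mm high). Holds the shaft at the start. Origin on the bench under its middle; x axis along the shaft it holds. Two stacked cases, 210 mm high, stand between the rests and the gauge: carry the shaft over them.
- rest_b: The second vee rest, the same as rest_a but empty at the start: the shaft must end here. Origin on the bench under its middle; x axis along the shaft it will hold (either way round).
- rest_b_seat (a point): The point where the middle of the shaft lies when seated in the empty rest: on the axis of the vees, 60 mm above the bench.
- nut: Loose big rusty hexagon nut, 41 mm wide, 20 mm high, lying on the bench: leave it alone. Origin under its middle.
- tape_measure: Loose yellow tape measure, 87 mm long, 68 mm high: leave it alone. Origin under its middle.
- block: Loose wooden offcut, 45 x 80 x 38 mm: leave it alone. Origin under its middle.

How it is judged (in metres and radians):
On the way, in this order (a step that is already met when the one before it is completed fails the run):
1. the shaft lies level in the go gap of both jaw pairs (x of shaft in the frame of gauge between -0.012 and 0.012 m and y of shaft in the frame of gauge between -0.005 and 0.005 m and angle between the x axis of shaft and the x axis of gauge, either way round below 0.07 rad and z of shaft in the frame of gauge between 0.05 and 0.11 m), for 0.05 s.
2. through the go gap, the shaft rests on the no-go anvils, which stop it with at least 8 N (x of shaft in the frame of gauge between -0.012 and 0.012 m and y of shaft in the frame of gauge between -0.005 and 0.005 m and angle between the x axis of shaft and the x axis of gauge, either way round below 0.07 rad and z of shaft in the frame of gauge between 0.05 and 0.098 m and angle between shaft's own x axis and vertical between 1.51 and 1.63 rad and contact force between shaft and nogo above 8 N), for 0.4 s.
At the end, for the whole second after the job is handed in: The shaft lies at rest and released in both vees of the rest that was empty: its middle within 15 mm of the rest's middle, 3 mm sideways and in height, and 0.06 rad in direction (horizontal distance between shaft and rest_b_seat below 0.015 m and z of shaft in the frame of rest_b_seat between -0.003 and 0.003 m and y of shaft in the frame of rest_b_seat between -0.003 and 0.003 m and angle between the x axis of shaft and the x axis of rest_b, either way round below 0.06 rad and linear speed of shaft below 0.02 m/s and contact force between shaft and rest_b above 0.5 N); the robot touches nothing.
It fails at once if the shaft was forced: more than 18 N between shaft and gauge, jaws and no-go anvils included (contact force between shaft and gauge above 18 N).
It fails at once if a bystander was moved by more than 25 mm (distance of any of nut, tape_measure, block from where it was at the start of the episode above 0.025 m).
It also fails if it takes over 70 s, if anything falls off the work surface, if the arm or the gripper's body presses on something with over 40 N, if the wrist force passes 120 N, or if a joint passes its speed limit or range.

ROBOT

A 7-joint arm with a two-finger parallel gripper is mounted at the origin on a cart in front of the work surface, level with it; the furniture and walls round the work are solid. World frame = base frame: x ahead of the robot, y to its left, z up, the work surface at z = 0. Lengths are in mm, angles in degrees, forces in N, time in s.
With the tool pointing down it reaches from about 400 to 850 mm from the base axis. Payload 10.4 kg.
Tool frame: the origin (TCP) lies between the finger pads; the fingertips stand 25 mm ahead of it and the grasp point (between the pads) lies 6 mm ahead of it; z points along the fingers, x is the direction in which the jaws open and shut, and the axes are right-handed (so a half turn about z gives the same grasp; the last joint's range is limited). The gripper opens to 85 mm and grips with 20 to 120 N. Pads are 22 mm wide; open, the fingers measure 114 mm over their backs; the gripper's body (76 mm by 85 mm) begins 54 mm behind the grasp point. The pads swing forward as they close: fully open they stand 13 mm farther back than shut.
Start: joints at [66.486, 19.034, -3.707, 83.658, 1.238, 77.344, -5.071], TCP at [236.367, -578.601, 256.338] pointing down, gripper open.
Joint ranges: [-148.97, 148.97], [-28.65, 121.19], [-84.17, 76.75], [9.2, 138.47], [-72.65, 252.65], [3.7, 117.97], [-149.18, 149.18]. Speed limits (degrees/s): [127.2, 127.2, 159.86, 159.86, 180, 180, 180].

INTERFACE

Orientations are given as [roll, pitch, yaw] about the fixed x, y, z axes, in that order (R = Rz(yaw) Ry(pitch) Rx(roll)).
In Python, from cell import * gives the robot as it stands.
- The arm moves only by the shell command python3 -m jog 'ROWS' [FORCE]. ROWS is JSON, a list of rows, each a list of 7 numbers: the shift along the tool's x, y, z in cm, then the turn, a rotation vector about the tool's x, y, z in rad, then the closure in counts, from 0 (fully open) to 255 (shut). A call has 1 to 12 rows; each row is the pose to reach, as a shift and turn from the pose commanded when the call began, along the tool's axes at that moment; what a row does not reach only later rows make up. A row lasts 1/8 s, in which the tool goes at most 62.5 mm and 10.7 degrees, less where a joint would pass 70% of its speed; a pose out of reach is approached as far as the arm can. A call with a gripper value outside its range is refused whole. The fingers move at their own pace and stop on an object; FORCE is the grip in N (left out, the last holds). Time passes only in rows, so rows that repeat a pose let the fingers close. It gives the time, the measured TCP pose, the force and the opening at its end, in the units of the state.
- get_state(): the state, without advancing time (a new reading comes with each control period).
- snapshot(name): name is "scene" or "top" or "wrist"; returns (picture, depth): 420x560x3 uint8, blue, green, red; 420x560 float32, mm along the optical axis (not along the pixel's ray), 0 where there is no reading.
- calibration(name): a dict with "fx", "fy", "cx", "cy" (pixels), "rvec" (rotation vector, rad) and "tvec" (3), from world to camera coordinates, as OpenCV has them. Camera axes: x right, y down, z forward; pixel columns grow to the right and rows downward; lengths in mm; the calibration is good to about 2 mm. The wrist camera is an equidistant fisheye: a pixel r from the principal point sees the ray r / f radians off the axis. A picture is of the moment at which its call begins: read the wrist's pose just before it. calibration takes no time and is no camera call; for the wrist camera it gives the pose at the moment of the call.
- hand_in(): hands the job in, once; it reports no verdict.
The state is a dict: "t": time; "joint_pos": joint angles; "dq": joint speeds; "tau": joint torques, N m; "tool_pos": TCP position; "tool_rot": TCP orientation; "force": force on the tool from outside, world axes, zero at the start; "wrist_torque": the same for the moment, N m; "gripper_width": opening from 0.0 (shut) to 1.0 (fully open).
Only numpy, scipy, OpenCV 4.12 (cv2) and the standard library are available. Lean on these libraries where they do the work, as an engineer would, in place of code of your own. Each camera call takes 0.05 s, during which the arm holds its last target.

## Working session

There is one attempt and no reset: what is moved stays moved. The work goes in short steps, Python scripts to look and compute and a shell command to move; the robot and the scene stay as the last step left them, time stands still between calls to the robot, and variables do not carry over. Pictures are saved under pics/ and viewed, and the job is handed in when it is done.

```bash
ls; mkdir -p pics; python3 - <<'E'
from cell import *
import cv2,numpy as np
s=get_state();print(s)
for n in ("scene","top","wrist"):
    print(n,calibration(n))
    p,d=snapshot(n);cv2.imwrite(f"pics/{n}0.png",p);np.save(f"pics/{n}0.npy",d)
E
```

```text
pics
{'t': 0.0, 'joint_pos': array([66.48375039, 19.07235142, -3.70856588, 83.70683996,  1.23599148,
       77.34441389, -5.07152019]), 'dq': array([-0.07298201,  0.04202214,  0.03235637, -0.02360227, -0.00157744,
        0.05498484,  0.06661757]), 'tau': array([-4.12330537e-04, -6.25454092e+01,  4.89662960e-02, -3.91597795e+01,
        1.62151270e-02,  9.91892768e-03, -2.29290242e-05]), 'tool_pos': array([ 236.25045874, -578.24558825,  255.50491253]), 'tool_rot': array([ 1.79998085e+02,  8.38089490e-02, -6.77771607e+01]), 'force': array([-0.25700957,  0.01579491,  0.01034523]), 'wrist_torque': array([-0.00034595,  0.02627956,  0.01339828]), 'gripper_width': 1.0062194385370247}
scene {'fx': 524.7007890966846, 'fy': 524.7007890966846, 'cx': 284.44281181333463, 'cy': 202.87840905655395, 'rvec': array([ 1.49608315, -1.49094196,  0.95492393]), 'tvec': array([ -43.22320411,  281.61935743, 1019.73691851])}
top {'fx': 402.9444478962046, 'fy': 402.9444478962046, 'cx': 279.32960426312354, 'cy': 214.58347416012253, 'rvec': array([ 2.11564917, -2.10605731,  0.18868432]), 'tvec': array([ -16.23186788,  500.06326328, 1262.46860999])}
wrist {'fx': 325.19226210127806, 'fy': 325.19226210127806, 'cx': 280.79834128061367, 'cy': 207.59295297560547, 'rvec': array([-2.41532957,  1.62290316,  0.21979595]), 'tvec': array([-625.42140771,  -33.71973517,  377.51905157])}
```

View pics/top0.png

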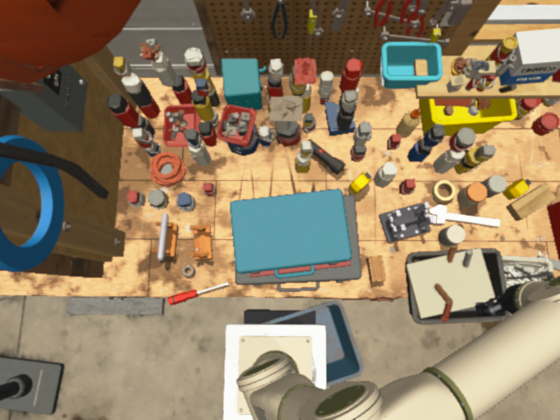

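View pics/scene0.png

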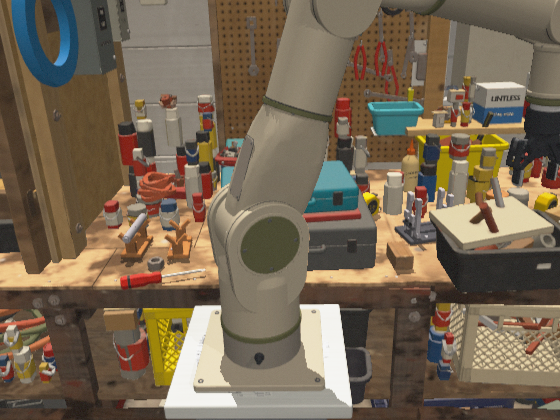

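View pics/wrist0.png

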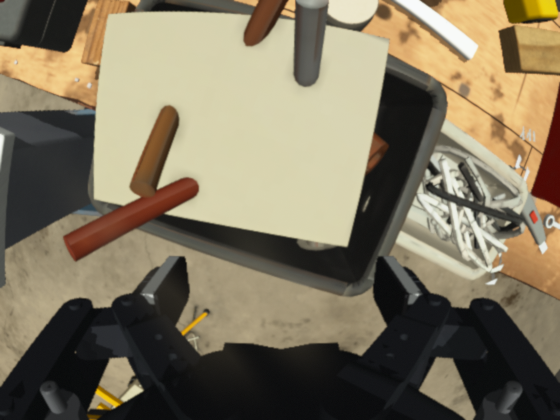

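```bash
cat > h.py <<'E'
import cv2,numpy as np
from cell import *
def cam(n,c=None):
    c=c or calibration(n)
    R=cv2.Rodrigues(np.array(c["rvec"]))[0];return c,R,np.array(c["tvec"])
def ray(n,u,v,c=None):
    c,R,t=cam(n,c); x=(u-c["cx"])/c["fx"];y=(v-c["cy"])/c["fy"]
    if n=="wrist":
        r=np.hypot(x,y); k=np.sin(r)/r if r>1e-9 else 1; d=np.array([x*k,y*k,np.cos(r)])
    else: d=np.array([x,y,1.])
    return -R.T@t, R.T@d, d
def atz(n,u,v,z,c=None):
    o,d,_=ray(n,u,v,c); return o+d*(z-o[2])/d[2]
def atdepth(n,u,v,D,c=None):
    o,d,dc=ray(n,u,v,c); return o+d*(D/dc[2])
def proj(n,P,c=None):
    c,R,t=cam(n,c); p=R@np.array(P,float)+t
    if n=="wrist":
        r=np.hypot(p[0],p[1]); th=np.arctan2(r,p[2]); k=th/r; return c["cx"]+c["fx"]*p[0]*k, c["cy"]+c["fy"]*p[1]*k
    return c["cx"]+c["fx"]*p[0]/p[2], c["cy"]+c["fy"]*p[1]/p[2]
def crop(p,u0,u1,v0,v1,k,name):
    cv2.imwrite(name,cv2.resize(p[v0:v1,u0:u1],None,fx=k,fy=k,interpolation=cv2.INTER_CUBIC))
def world(n,d,c=None):
    H,W=d.shape; out=np.full((H,W,3),np.nan)
    c,R,t=cam(n,c); v,u=np.mgrid[:H,:W]; x=(u-c["cx"])/c["fx"];y=(v-c["cy"])/c["fy"]
    if n=="wrist":
        r=np.hypot(x,y)+1e-9;k=np.tan(np.minimum(r,1.4))/r;x=x*k;y=y*k
    P=np.stack([x*d,y*d,d],-1)-t
    out=P@R; out[d<=0]=np.nan; return out
E
python3 - <<'E'
from h import *
p=cv2.imread("pics/top0.png");crop(p,115,255,195,295,5,"pics/t_rest.png");crop(p,360,520,180,290,5,"pics/t_g.png")
p=cv2.imread("pics/scene0.png");crop(p,100,220,190,290,6,"pics/s_rest.png")
E
```

```text
(no output)
```

View pics/t_rest.png

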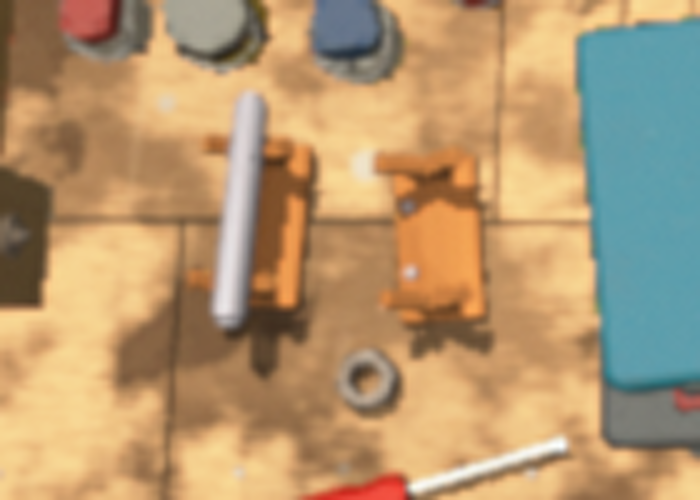

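View pics/t_g.png

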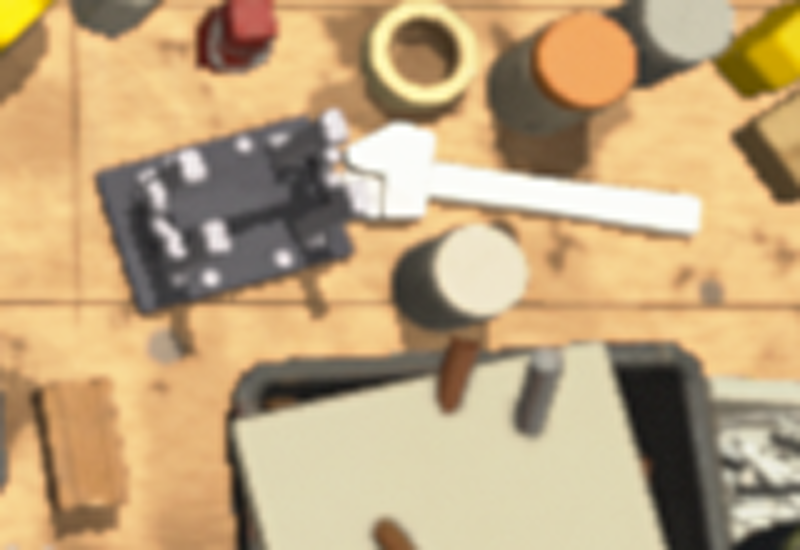

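View pics/s_rest.png

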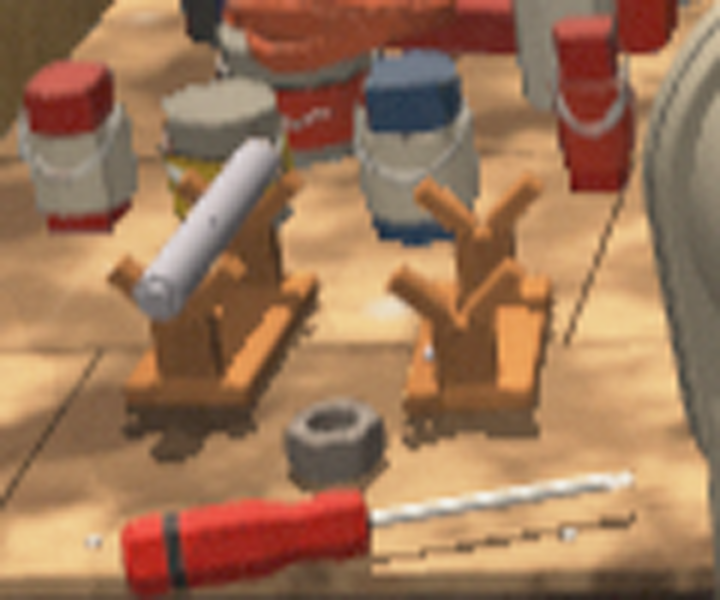

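```bash
python3 - <<'E'
from h import *
np.set_printoptions(precision=1,suppress=True)
W=world("top",np.load("pics/top0.npy"))
T=lambda u,v,z:print((u,v,z),atz("top",u,v,z),W[int(round(v)),int(round(u))])
print("shaft ends");T(165.6,214,60);T(160.8,259.4,60);T(163,237,71)
print("rest_b base corners z12");T(115+487/5,195+318/5,12);T(115+478/5,195+155/5,12);T(115+400/5,195+320/5,12)
print("rest b vee mid z~55"); T(200,228,49);T(200.5,257,49)
print("gauge base corners")
for u,v in ((97,175),(148,312),(352,250),(300,120)): T(360+u/5,180+v/5,12)
print("cases");T(236,200,210);T(353,194,210);T(348,262,210);T(235,270,210);
print("nut");T(115+368/5,195+380/5,20)
s=get_state();c,R,t=cam("wrist");print("wrist cam pos",-R.T@t, R)
E
```

```text
shaft ends
(165.6, 214, 60) [498.8 354.7  60. ] [497.9 352.1  64.4]
(160.8, 259.4, 60) [351.9 361.   60. ] [352.7 358.9  65.2]
(163, 237, 71) [422.  355.1  71. ] [422.2 355.5  69.6]
rest_b base corners z12
(212.4, 258.6, 12) [359.4 205.8  12. ] [359.1 209.4  -0.7]
(210.6, 226.0, 12) [467.9 216.   12. ] [469.9 216.9   0.2]
(195.0, 259.0, 12) [357.8 263.1  12. ] [358.2 264.2   7.2]
rest b vee mid z~55
(200, 228, 49) [455.  243.1  49. ] [455.8 244.2  44.2]
(200.5, 257, 49) [361.1 237.3  49. ] [363.6 245.   21. ]
gauge base corners
(379.4, 215.0, 12) [ 507.  -346.9   12. ] [ 506.9 -345.4   12.6]
(389.6, 242.4, 12) [ 415.3 -376.4   12. ] [ 418.8 -382.1   -4.7]
(430.4, 230.0, 12) [ 457.  -512.5   12. ] [ 456.8 -510.7   13.3]
(420.0, 204.0, 12) [ 544.9 -483.7   12. ] [ 544.3 -482.9   14.5]
cases
(236, 200, 210) [510.6 107.9 210. ] [514.2 109.9 194.5]
(353, 194, 210) [ 529.  -227.7  210. ] [ 582.2 -263.5   -1.1]
(348, 262, 210) [ 334.7 -208.2  210. ] [ 340.7 -219.7  134.3]
(235, 270, 210) [311.  105.3 210. ] [316.7 117.6 112.6]
nut
(188.6, 271.0, 20) [318.1 280.3  20. ] [319.5 284.9  -4.5]
wrist cam pos [ 299.3 -553.4  373. ] [[ 0.4 -0.9  0. ]
 [-0.9 -0.4  0.3]
 [-0.2 -0.1 -1. ]]
```

```bash
cat >> h.py <<'E'
from scipy.spatial.transform import Rotation as Ro
def rel(P,yaw,base=None,rpy=None):
    """row numbers (cm, rad) from base pose (pos,rpy) or measured to P, tool down at yaw"""
    if base is None: s=get_state(); base=(s["tool_pos"],s["tool_rot"])
    R0=Ro.from_euler("xyz",base[1],degrees=True)
    R1=Ro.from_euler("xyz",rpy if rpy is not None else [180,0,yaw],degrees=True)
    return np.round(np.r_[R0.inv().apply(np.array(P)-base[0])/10,(R0.inv()*R1).as_rotvec()],3)
E
python3 - <<'E'
from h import *
print(rel((499,-496,256),15.5,((236.367,-578.601,256.338),(180,0,-67.78))))
W=world("top",np.load("pics/top0.npy"))
m=(W[...,0]>330)&(W[...,0]<620)&(W[...,1]<-320)&(W[...,1]>-650)
for (x0,x1,y0,y1) in ((400,560,-520,-340),(400,480,-560,-500),(520,600,-560,-340),(330,420,-560,-340)):
  k=(W[...,0]>x0)&(W[...,0]<x1)&(W[...,1]>y0)&(W[...,1]<y1);print(np.nanpercentile(W[k][:,2],[50,95,99,100]))
E
```

```text
[  2.285 -27.437   0.034   0.      0.     -1.454]
[ 11.09483215 110.88082418 122.02241157 126.05901175]
[ 5.44889374 79.2287873  81.80235854 86.11510856]
[  1.67285413  82.94448159 105.43050408 125.36799083]
[ 35.45121902 164.8598751  207.19426275 214.93506445]
```

```bash
python3 -m jog '[[2.3,-27.4,0,0,0,-1.454,0],[2.3,-27.4,0,0,0,-1.454,0],[2.3,-27.4,0,0,0,-1.454,0],[2.3,-27.4,0,0,0,-1.454,0],[2.3,-27.4,0,0,0,-1.454,0],[2.3,-27.4,0,0,0,-1.454,0],[2.3,-27.4,0,0,0,-1.454,0],[2.3,-27.4,0,0,0,-1.454,0],[2.3,-27.4,6,0,0,-1.454,0],[2.3,-27.4,6,0,0,-1.454,0],[2.3,-27.4,6,0,0,-1.454,0]]'
python3 - <<'E'
from h import *
print(get_state())
c=calibration("wrist");p,d=snapshot("wrist");cv2.imwrite("pics/w1.png",p);np.save("pics/w1.npy",d);np.save("pics/w1c.npy",c,allow_pickle=True)
E
```

```text
t: 1.52
tool_pos: [499.1, -496.6, 198.1]
tool_rot: [179.9, -0.0, 15.5]
force: [-0.2, -0.7, 0.8]
gripper_width: 0.999
{'t': 1.525, 'joint_pos': array([ 55.45321612,  32.46644365, -21.66181231,  73.36172833,
        11.77197828,  76.25848587,  49.6132857 ]), 'dq': array([-0.11808601, -1.13607743, -0.2476123 , -1.52994408, -0.14625942,
       -0.33902669,  0.1567787 ]), 'tau': array([ 1.86304268e-01, -7.19964194e+01, -5.82701102e+00, -3.58591712e+01,
        2.87365954e-02,  3.49326096e-03, -5.53088961e-03]), 'tool_pos': array([ 499.07015323, -496.61351217,  198.06018788]), 'tool_rot': array([ 1.79946915e+02, -3.87482523e-02,  1.55068642e+01]), 'force': array([-0.22435763, -0.65802018,  0.84337229]), 'wrist_torque': array([ 0.03602767, -0.00944902,  0.02147505]), 'gripper_width': 0.9989818291509686}
```

View pics/w1.png

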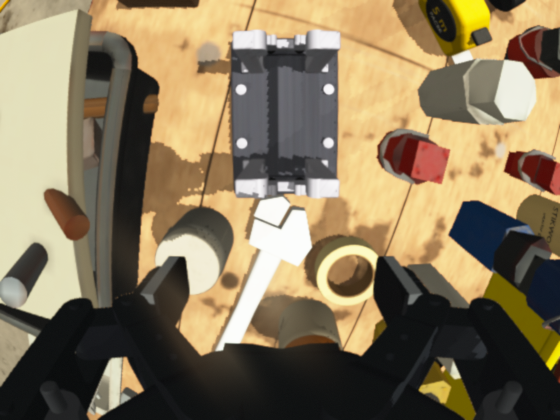

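```bash
python3 - <<'E'
from h import *
np.set_printoptions(precision=1,suppress=True)
c=np.load("pics/w1c.npy",allow_pickle=True).item()
p=cv2.imread("pics/w1.png");crop(p,220,350,20,210,4,"pics/w1c.png")
d=np.load("pics/w1.npy");W=world("wrist",d,c)
m=np.zeros(d.shape,bool);m[20:210,220:350]=1
z=W[...,2]
for lo,hi in ((105,118),(118,130)):
  k=m&(z>lo)&(z<hi);print(lo,k.sum(),W[k].mean(0),np.median(W[k],0))
k=m&(z>9)&(z<16); 
r=cv2.minAreaRect(W[m&(z>8)][:,:2].astype(np.float32));print(r)
k=m&(z>108);r=cv2.minAreaRect(W[k][:,:2].astype(np.float32));print(r,cv2.boxPoints(r))
print(np.histogram(z[m],bins=range(-10,140,5)))
E
```

```text
105 821 [ 482.7 -423.3  113.2] [ 483.9 -396.   114.3]
118 2187 [ 484.3 -427.3  119.5] [ 484.8 -457.5  119.5]
((486.4798278808594, -435.21807861328125), (100.62394714355469, 164.97653198242188), 15.940786361694336)
((484.09197998046875, -427.0832214355469), (65.1793212890625, 104.33436584472656), 15.97737979888916) [[ 438.4 -385.9]
 [ 467.1 -486.2]
 [ 529.8 -468.3]
 [ 501.1 -368. ]]
(array([  41, 6409,  350,  257, 9456,  365,  208,   52, 1337,  646,  188,
        114,  182,  428,  159,  176,  480,   86,   99,   82,   99,  146,
        195,  211,  243, 1975,  579,    0,    0]), array([-10,  -5,   0,   5,  10,  15,  20,  25,  30,  35,  40,  45,  50,
        55,  60,  65,  70,  75,  80,  85,  90,  95, 100, 105, 110, 115,
       120, 125, 130, 135]))
```

View pics/w1c.png

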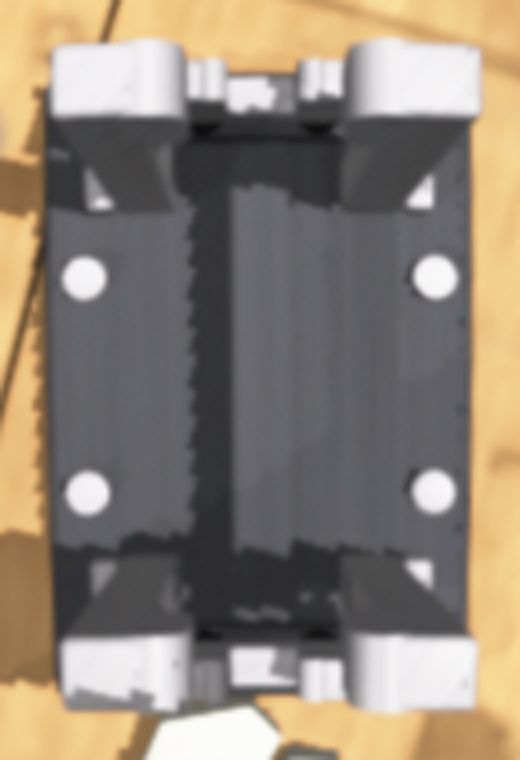

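```bash
python3 - <<'E'
from h import *
np.set_printoptions(precision=1,suppress=True)
W=world("top",np.load("pics/top0.npy"));z=W[...,2]
k=(z>105)&(z<130)&(W[...,0]>420)&(W[...,0]<545)&(W[...,1]<-360)&(W[...,1]>-495)
print(k.sum(),W[k].mean(0));r=cv2.minAreaRect(W[k][:,:2].astype(np.float32));print(r)
S=world("scene",np.load("pics/scene0.npy"));z=S[...,2]
k=(z>105)&(z<130)&(S[...,0]>420)&(S[...,0]<545)&(S[...,1]<-360)&(S[...,1]>-495)
print(k.sum(),S[k].mean(0));print(cv2.minAreaRect(S[k][:,:2].astype(np.float32)))
c=np.load("pics/w1c.npy",allow_pickle=True).item()
print("wrist corners outer")
for u,v in ((52,112),(480,112),(60,640),(478,636)): print(atz("wrist",220+u/4,20+v/4,120,c))
print("gap edges at 114?")
for u,v in ((185,80),(350,80),(192,670),(342,670)): print(atz("wrist",220+u/4,20+v/4,118,c))
print("screws")
P=[atz("wrist",220+u/4,20+v/4,14,c) for u,v in ((84,278),(435,277),(87,494),(434,492))];print(np.array(P),np.mean(P,0))
print("rest plan",rel((426,357,330),87.6,((499.1,-496.6,196.3),(180,0,15.5))))
E
```

```text
151 [ 483.6 -427.7  117.9]
((483.31964111328125, -428.53802490234375), (64.72561645507812, 104.88414001464844), 15.740012168884277)
206 [ 478.2 -424.9  114.4]
((481.41436767578125, -426.0758972167969), (72.48441314697266, 106.73368072509766), 16.602081298828125)
wrist corners outer
[ 442.5 -396.9  120. ]
[ 503.9 -379.5  120. ]
[ 464.5 -474.9  120. ]
[ 526.3 -457.   120. ]
gap edges at 114?
[ 460.2 -386.9  118. ]
[ 484.  -380.1  118. ]
[ 485.3 -474.5  118. ]
[ 507.8 -468.3  118. ]
screws
[[ 439.3 -414.5   14. ]
 [ 516.6 -392.5   14. ]
 [ 452.9 -463.    14. ]
 [ 530.4 -440.9   14. ]] [ 484.8 -427.7   14. ]
rest plan [ 15.8 -84.2 -13.4   0.    0.   -1.3]
```

```bash
python3 - <<'E'
from h import *
b=((499.1,-496.6,196.3),(180,0,15.5))
print(rel((499.1,-496.6,320),15.5,b),rel((460,-100,320),15.5,b),rel((440,297,320),90,b),rel((440,297,250),90,b))
E
python3 -m jog '[[0,0,-6,0,0,0,0],[0,0,-12.3,0,0,0,0],[7,-39.3,-12.3,0,0,0,0],[7,-39.3,-12.3,0,0,0,0],[7,-39.3,-12.3,0,0,0,0],[7,-39.3,-12.3,0,0,0,0],[7,-39.3,-12.3,0,0,0,0],[7,-39.3,-12.3,0,0,-0.3,0]]'
```

```text
[  0.     0.   -12.37   0.     0.     0.  ] [  6.831 -39.262 -12.37    0.      0.      0.   ] [ 15.513 -78.053 -12.37   -0.      0.     -1.3  ] [ 15.513 -78.053  -5.37   -0.      0.     -1.3  ]
t: 2.58
tool_pos: [463.5, -120.6, 321.9]
tool_rot: [179.8, -0.1, 26.5]
force: [1.0, 0.8, 0.4]
gripper_width: 1.004
```

```bash
python3 - <<'E'
from h import *
print(rel((440,297,320),90),rel((440,297,250),90),get_state()['tool_pos'])
E
```

```text
[ 1.6525e+01 -3.8429e+01  8.0000e-02  5.0000e-03  0.0000e+00 -1.1090e+00] [ 1.6509e+01 -3.8455e+01  7.0800e+00  5.0000e-03  0.0000e+00 -1.1090e+00] [ 463.47273434 -120.64711468  321.86115924]
```

```bash
python3 -m jog '[[16.5,-38.4,0,0,0,-1.109,0],[16.5,-38.4,0,0,0,-1.109,0],[16.5,-38.4,0,0,0,-1.109,0],[16.5,-38.4,0,0,0,-1.109,0],[16.5,-38.4,0,0,0,-1.109,0],[16.5,-38.4,0,0,0,-1.109,0],[16.5,-38.4,0,0,0,-1.109,0],[16.5,-38.4,7,0,0,-1.109,0],[16.5,-38.4,7,0,0,-1.109,0],[16.5,-38.4,7,0,0,-1.109,0]]'
python3 - <<'E'
from h import *
c=calibration("wrist");p,d=snapshot("wrist");cv2.imwrite("pics/w2.png",p);np.save("pics/w2.npy",d);np.save("pics/w2c.npy",c,allow_pickle=True)
E
```

```text
t: 3.82
tool_pos: [442.0, 294.3, 251.3]
tool_rot: [179.9, -0.0, 89.7]
force: [0.1, -0.3, 1.6]
gripper_width: 0.999
```

View pics/w2.png

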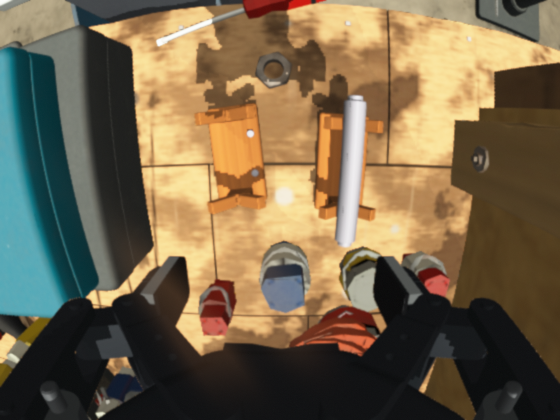

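```bash
python3 - <<'E'
from h import *
np.set_printoptions(precision=1,suppress=True)
c=np.load("pics/w2c.npy",allow_pickle=True).item()
p=cv2.imread("pics/w2.png");crop(p,185,395,85,255,3.8,"pics/w2c.png")
d=np.load("pics/w2.npy");W=world("wrist",d,c);z=W[...,2]
# shaft: bluish grey, z>55
hsv=cv2.cvtColor(p,cv2.COLOR_BGR2HSV);b=p.astype(int)
m=np.zeros(d.shape,bool);m[85:255,310:395]=1
k=m&(z>55)&(z<80)&(b[...,0]>b[...,2]-5)
P=W[k];print(k.sum(),P.mean(0),np.percentile(z[k],[5,50,99]),cv2.minAreaRect(P[:,:2].astype(np.float32)))
# ridge of the shaft: top points
q=P[P[:,2]>68];print(q.mean(0),np.polyfit(q[:,0],q[:,1],1), q[:,0].min(),q[:,0].max())
m=np.zeros(d.shape,bool);m[90:225,185:280]=1
k=m&(z>35)&(z<90);P=W[k];print(k.sum(),cv2.minAreaRect(P[:,:2].astype(np.float32)),P[:,2].max())
k=m&(z>62)&(z<90);P=W[k];print(k.sum());
for s in (P[P[:,0]>405],P[P[:,0]<405]):
  print(s.min(0),s.max(0),s.mean(0))
k=m&(z>8)&(z<90);P=W[k];print(k.sum(),cv2.minAreaRect(P[:,:2].astype(np.float32)))
E
```

```text
2770 [421.7 359.6  68.6] [64.4 69.2 71.7] ((425.62420654296875, 360.5369567871094), (18.963462829589844, 147.77255249023438), 88.02037811279297)
[422.9 361.1  69.8] [ -0.  377.1] 353.0805394064365 498.2158435798524
1554 ((413.30035400390625, 244.60049438476562), (100.27091217041016, 58.32548141479492), 6.0290679931640625) 68.06930459708298
485
[448.6 221.5  62. ] [465.5 276.3  68.1] [456.5 249.4  64.5]
[361.3 212.3  62. ] [377.8 268.   67.2] [369.8 240.2  64.4]
5354 ((412.2923583984375, 244.206298828125), (108.137451171875, 58.34087371826172), 5.6701178550720215)
```

View pics/w2c.png

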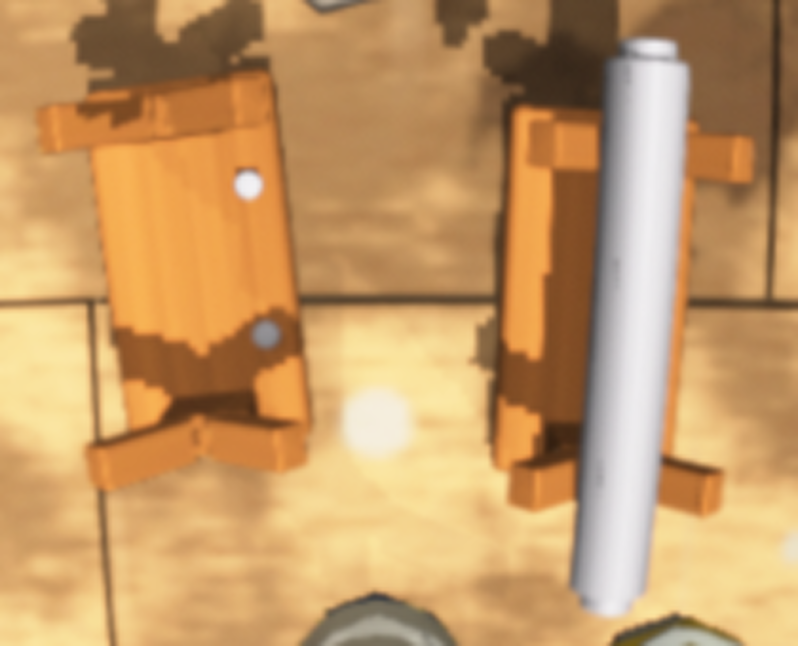

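```bash
python3 - <<'E'
from h import *
np.set_printoptions(precision=3,suppress=True)
c=np.load("pics/w2c.npy",allow_pickle=True).item()
p=cv2.imread("pics/w2.png");d=np.load("pics/w2.npy");W=world("wrist",d,c);z=W[...,2];b=p.astype(int)
m=np.zeros(d.shape,bool);m[85:255,310:395]=1
k=m&(z>55)&(z<80)&(b[...,0]>b[...,2]-5)
for lo in (55,66,69):
  P=W[k&(z>lo)];
  f=cv2.fitLine(P[:,:2].astype(np.float32),cv2.DIST_L2,0,.01,.01).ravel();print(np.degrees(np.arctan2(f[1],f[0])),f[3]+(425.6-f[2])*f[1]/f[0])
# edges by pixel: ends and sides in crop coords
q=lambda u,v,zz:atz("wrist",185+u/3.8,85+v/3.8,zz,c)
print(q(648,42,65),q(605,608,65)); print((q(648,62,65)+q(612,585,65))/2)
print("mid sides",q(594,330,60),q(681,330,60))
print(rel((425.6,360.3,150),88),rel((425.6,360.3,72),88))
print(np.nanpercentile(z[100:200,455:520],[5,50,95]))
E
```

```text
-2.2390027 359.4736
-2.2770197 360.3894
-2.3098447 361.15674
[351.937 363.721  65.   ] [499.563 357.925  65.   ]
[424.96  361.593  65.   ]
mid sides [425.336 352.36   60.   ] [425.065 375.414  60.   ]
[ 6.563 -1.728 10.187  0.003 -0.001  0.03 ] [ 6.557 -1.75  17.987  0.003 -0.001  0.03 ]
[ -1.942  69.097 127.051]
```

```bash
python3 -m jog '[[6.6,-1.7,8,0,0,0.034,0],[6.6,-1.7,8,0,0,0.034,0],[6.6,-1.7,8,0,0,0.034,0],[6.6,-1.7,8,0,0,0.034,0]]'
python3 - <<'E'
from h import *
c=calibration("wrist");p,d=snapshot("wrist");cv2.imwrite("pics/w3.png",p);np.save("pics/w3.npy",d)
np.save("pics/w3c.npy",c,allow_pickle=True)
s=get_state();print(s["tool_pos"],s["tool_rot"],rel((425.6,361,72),87.7))
E
```

```text
t: 4.38
tool_pos: [426.0, 360.4, 171.5]
tool_rot: [179.9, -0.1, 87.8]
force: [0.5, -0.6, 0.1]
gripper_width: 0.998
[426.18200956 360.10460228 171.47570534] [ 1.79833085e+02 -6.47059741e-02  8.77435716e+01] [ 7.600e-02 -9.100e-02  9.947e+00  3.000e-03 -1.000e-03  1.000e-03]
```

View pics/w3.png

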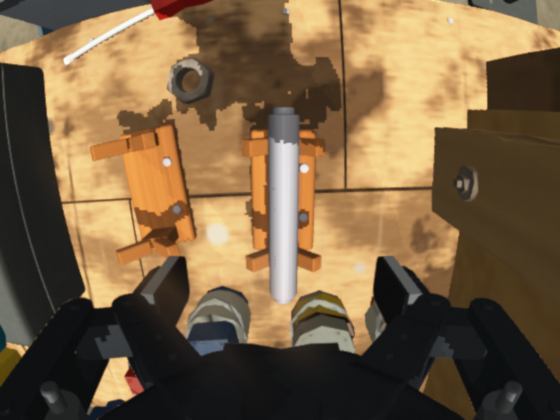

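```bash
python3 - <<'E'
from h import *
np.set_printoptions(precision=1,suppress=True)
c=np.load("pics/w3c.npy",allow_pickle=True).item();W=world("wrist",np.load("pics/w3.npy"),c)
for v,u in ((150,442),(200,445),(225,460),(170,500)): print(u,v,W[v,u])
q=lambda u,v,zz:atz("wrist",u,v,zz,c)
print(q(270,210,60),q(299,210,60))
for v,u in ((310,215),(310,325)): print(u,v,W[v,u])
E
```

```text
442 150 [386.1 506.4  19.9]
445 200 [430.1 507.6  29.5]
460 225 [443.1 506.9  61.5]
500 170 [389.  505.3 109.6]
[424.4 352.   60. ] [425.2 373.3  60. ]
215 310 [515.6 298.9  52.2]
325 310 [527.1 396.3  39.6]
```

```bash
python3 -m jog '[[0.16,-0.06,5,0,0,0,0],[0.16,-0.06,8,0,0,0,0],[0.16,-0.06,9.9,0,0,0,0],[0.16,-0.06,9.9,0,0,0,0]]'; python3 -m jog '[[0,0,0,0,0,0,120],[0,0,0,0,0,0,200],[0,0,0,0,0,0,255],[0,0,0,0,0,0,255],[0,0,0,0,0,0,255],[0,0,0,0,0,0,255]]' 90
python3 - <<'E'
from h import *
c=calibration("wrist");p,d=snapshot("wrist");cv2.imwrite("pics/w4.png",p)
s=get_state();print(s["tool_pos"],s["tool_rot"],s["force"],s["wrist_torque"])
E
```

```text
t: 4.92
tool_pos: [424.5, 361.5, 70.4]
tool_rot: [-180.0, 0.0, 87.8]
force: [-0.0, -0.0, 1.2]
gripper_width: 1.0
t: 5.68
tool_pos: [424.1, 362.4, 71.0]
tool_rot: [180.0, -0.0, 87.9]
force: [-1.6, -1.0, 5.8]
gripper_width: 0.228
[424.14167236 362.33539282  70.92453606] [ 1.79957108e+02 -1.27185570e-02  8.78648377e+01] [-0.54146098 -1.76888599  5.58101653] [-0.25386922  0.19607964 -0.06014259]
```

View pics/w4.png

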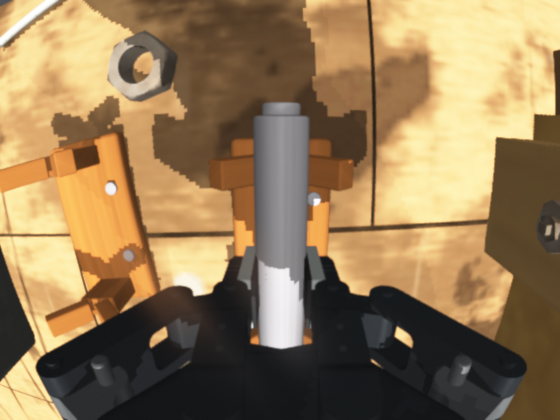

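```bash
python3 - <<'E'
from h import *
b=((424.1,361.6,70.5),(180,0,87.8))
print(rel((470,0,300),50,b),rel((483.4,-426.4,300),15.85,b))
E
python3 -m jog '[[0,0,-1,0,0,0,255],[0,0,-5,0,0,0,255],[0,0,-11,0,0,0,255],[0,0,-17,0,0,0,255],[0,0,-23,0,0,0,255],[0,0,-23,0,0,0,255]]'
```

```text
[-35.957   5.975 -22.95    0.     -0.      0.66 ] [-78.514   8.951 -22.95    0.     -0.      1.256]
t: 6.48
tool_pos: [424.4, 363.7, 305.0]
tool_rot: [179.7, -0.2, 87.9]
force: [0.3, 0.2, -3.7]
gripper_width: 0.229
```

```bash
python3 -m jog '[[-36,6,0,0,0,0.66,255],[-36,6,0,0,0,0.66,255],[-36,6,0,0,0,0.66,255],[-36,6,0,0,0,0.66,255],[-36,6,0,0,0,0.66,255],[-60,8,0,0,0,1.256,255],[-60,8,0,0,0,1.256,255],[-60,8,0,0,0,1.256,255],[-60,8,0,0,0,1.256,255],[-78.5,9,0,0,0,1.256,255],[-78.5,9,0,0,0,1.256,255],[-78.5,9,0,0,0,1.256,255]]'
python3 - <<'E'
from h import *
s=get_state();print(s["tool_pos"],s["tool_rot"],s["dq"],rel((483.4,-426.4,250),15.85),rel((483.4,-426.4,160),15.85))
E
```

```text
t: 7.98
tool_pos: [482.9, -386.4, 298.9]
tool_rot: [-179.9, 0.1, 15.9]
force: [1.5, 0.2, -2.7]
gripper_width: 0.224
[ 482.9298721  -386.42204862  298.93387441] [-1.79914897e+02  7.07063650e-02  1.59211214e+01] [ 14.38606547  38.42341207  15.51847113 -48.0038937   11.67705769
  10.66701595  33.87477525] [-1.045e+00  3.865e+00  4.889e+00 -1.000e-03  1.000e-03  1.000e-03] [-1.0340e+00  3.8780e+00  1.3889e+01 -1.0000e-03  1.0000e-03  1.0000e-03]
```

```bash
python3 -m jog '[[-0.8,3.4,5,0,0,0,255],[-0.8,3.4,9,0,0,0,255],[-0.8,3.4,9,0,0,0,255],[-0.8,3.4,9,0,0,0,255],[-0.8,3.4,9,0,0,0,255]]'
python3 - <<'E'
from h import *
s=get_state();print(s["tool_pos"],s["tool_rot"],s["force"],rel((483.4,-426.4,160),15.85))
c=calibration("wrist");p,d=snapshot("wrist");cv2.imwrite("pics/w5.png",p);np.save("pics/w5.npy",d);np.save("pics/w5c.npy",c,allow_pickle=True)
p,d=snapshot("scene");crop(p,360,480,160,270,6,"pics/s5.png")
p,d=snapshot("top");crop(p,340,480,160,270,5,"pics/t5.png")
E
```

```text
t: 8.6
tool_pos: [486.1, -419.8, 212.7]
tool_rot: [179.8, -0.1, 15.9]
force: [-0.0, 0.8, -3.1]
gripper_width: 0.229
[ 486.14332873 -419.75978386  212.70483461] [ 1.79833982e+02 -1.06133169e-01  1.59415889e+01] [-0.02694684  0.76229364 -3.14023176] [-4.560e-01  5.480e-01  5.271e+00  3.000e-03 -2.000e-03  2.000e-03]
```

View pics/w5.png

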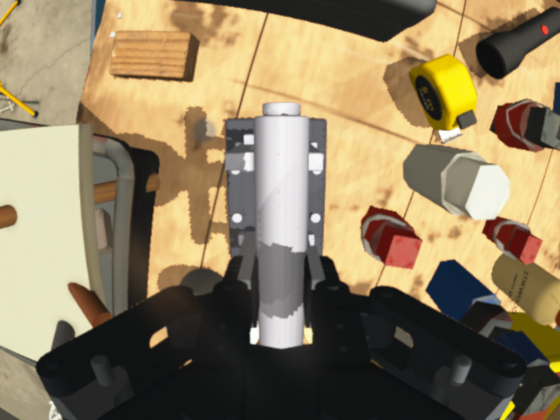

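View pics/s5.png

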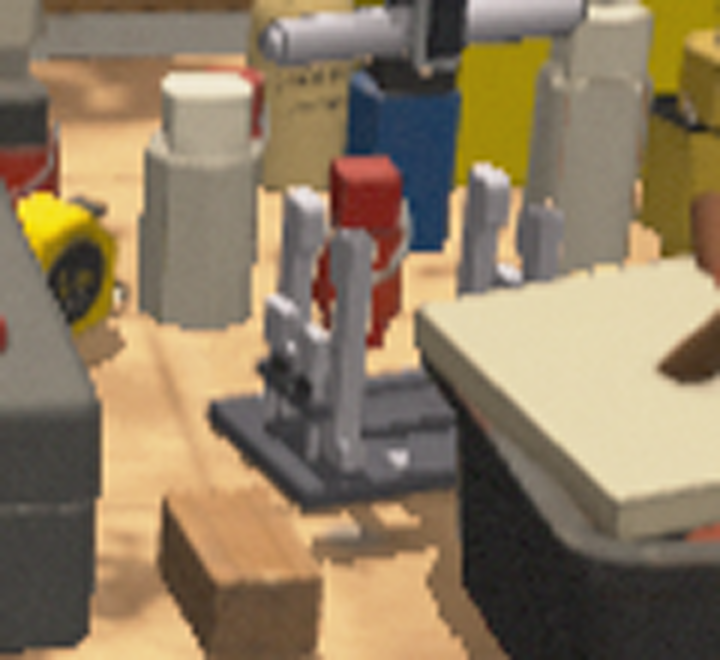

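View pics/t5.png

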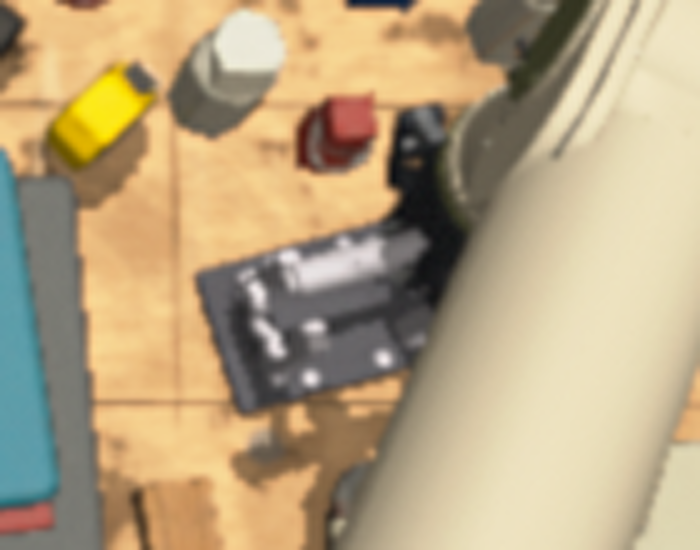

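```bash
python3 -m jog '[[-0.45,0.55,2,0,0,0,255],[-0.45,0.55,4.4,0,0,0,255],[-0.45,0.55,4.4,0,0,0,255],[-0.45,0.55,4.4,0,0,0,255]]'
python3 - <<'E'
from h import *
s=get_state();print(s["tool_pos"],s["tool_rot"],s["force"],s["wrist_torque"],rel((483.4,-426.4,141),15.85))
c=calibration("wrist");p,d=snapshot("wrist");cv2.imwrite("pics/w6.png",p);np.save("pics/w6.npy",d);np.save("pics/w6c.npy",c,allow_pickle=True)
crop(p,180,380,50,270,2.7,"pics/w6c.png")
E
```

```text
t: 9.25
tool_pos: [482.5, -426.5, 166.6]
tool_rot: [180.0, -0.0, 15.9]
force: [-0.4, -0.1, -3.5]
gripper_width: 0.225
[ 482.46324473 -426.47031988  166.57913343] [ 1.79985749e+02 -1.25785770e-02  1.58971967e+01] [-0.39228994 -0.07048551 -3.50955958] [ 0.0040469  -0.04990928 -0.00097196] [ 9.100e-02  1.800e-02  2.558e+00  0.000e+00 -0.000e+00  1.000e-03]
```

View pics/w6c.png

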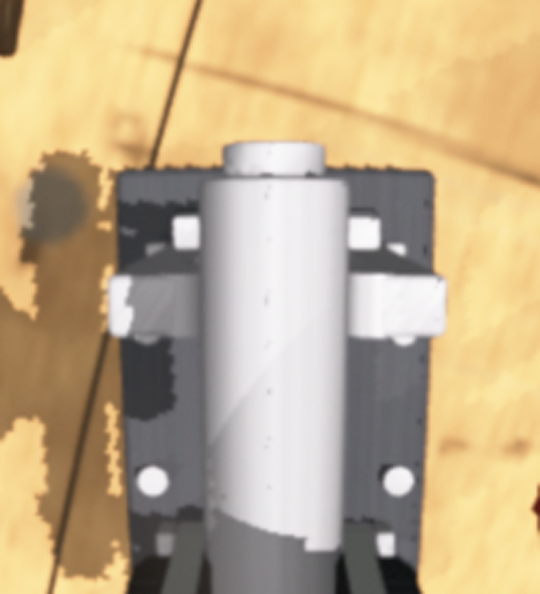

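```bash
python3 -m jog '[[0.05,0,1.5,0,0,0,255],[0.05,0,2.6,0,0,0,255],[0.05,0,3.0,0,0,0,255],[0.05,0,3.0,0,0,0,255]]'
python3 -m jog '[[0,0,0.3,0,0,0,255],[0,0,0.6,0,0,0,255],[0,0,0.6,0,0,0,255]]'
```

```text
t: 9.8
tool_pos: [482.7, -426.0, 135.9]
tool_rot: [-180.0, 0.0, 15.9]
force: [-0.5, 0.9, -3.0]
gripper_width: 0.227
t: 10.18
tool_pos: [482.7, -426.1, 130.1]
tool_rot: [-180.0, 0.0, 15.9]
force: [-0.5, -0.1, -2.5]
gripper_width: 0.225
```

```bash
python3 -m jog '[[0,0,0.2,0,0,0,255],[0,0,0.4,0,0,0,255],[0,0,0.6,0,0,0,255],[0,0,0.6,0,0,0,255]]'
python3 -m jog '[[0,0,0.2,0,0,0,255],[0,0,0.4,0,0,0,255],[0,0,0.6,0,0,0,255],[0,0,0.6,0,0,0,255]]'
python3 -c "
from h import *
s=get_state();print(s['force'],s['wrist_torque'])"
```

```text
t: 10.68
tool_pos: [482.8, -426.1, 124.1]
tool_rot: [-180.0, 0.0, 15.9]
force: [-0.7, -0.2, -3.7]
gripper_width: 0.22
t: 11.18
tool_pos: [482.8, -426.1, 118.0]
tool_rot: [-180.0, 0.0, 15.9]
force: [0.1, -0.4, -2.6]
gripper_width: 0.227
[ 0.05533031 -0.43647673 -2.62526376] [-0.00116089 -0.0222055  -0.02851225]
```

```bash
python3 -m jog '[[0,0,0.1,0,0,0,255],[0,0,0.2,0,0,0,255],[0,0,0.3,0,0,0,255],[0,0,0.4,0,0,0,255],[0,0,0.5,0,0,0,255],[0,0,0.6,0,0,0,255],[0,0,0.7,0,0,0,255],[0,0,0.8,0,0,0,255],[0,0,0.9,0,0,0,255],[0,0,0.9,0,0,0,255]]'
python3 -m jog '[[0,0,0.1,0,0,0,255],[0,0,0.2,0,0,0,255],[0,0,0.2,0,0,0,255]]'
python3 -c "
from h import *
s=get_state();print(s['force'],s['wrist_torque'])"
```

```text
t: 12.42
tool_pos: [482.8, -426.1, 109.2]
tool_rot: [-180.0, 0.0, 15.9]
force: [-0.7, 0.3, -2.5]
gripper_width: 0.227
t: 12.8
tool_pos: [482.8, -426.1, 107.2]
tool_rot: [-180.0, 0.0, 15.9]
force: [0.1, 0.4, -2.7]
gripper_width: 0.225
[ 0.12196373  0.43688326 -2.68899084] [ 0.02889646 -0.02802296 -0.0416208 ]
```

```bash
for i in 1; do python3 -m jog '[[0,0,0.1,0,0,0,255],[0,0,0.15,0,0,0,255],[0,0,0.15,0,0,0,255]]'; done; python3 -m jog '[[0,0,0.1,0,0,0,255],[0,0,0.15,0,0,0,255],[0,0,0.15,0,0,0,255]]'
```

```text
t: 13.18
tool_pos: [482.8, -426.1, 105.8]
tool_rot: [180.0, 0.0, 15.9]
force: [-0.5, 0.3, -2.4]
gripper_width: 0.227
t: 13.55
tool_pos: [482.8, -426.1, 104.3]
tool_rot: [180.0, 0.0, 15.9]
force: [-0.1, -0.6, -2.8]
gripper_width: 0.225
```

```bash
python3 -m jog '[[0,0,0.1,0,0,0,255],[0,0,0.15,0,0,0,255],[0,0,0.15,0,0,0,255]]'
```

```text
t: 13.92
tool_pos: [482.8, -426.1, 102.7]
tool_rot: [-180.0, 0.0, 15.9]
force: [-0.3, 0.1, -3.0]
gripper_width: 0.228
```

```bash
python3 -m jog '[[0,0,0.1,0,0,0,255],[0,0,0.15,0,0,0,255],[0,0,0.15,0,0,0,255]]'
```

```text
t: 14.3
tool_pos: [482.8, -426.1, 101.2]
tool_rot: [180.0, 0.0, 15.9]
force: [-0.1, 0.2, -3.6]
gripper_width: 0.225
```

```bash
python3 -m jog '[[0,0,0.1,0,0,0,255],[0,0,0.15,0,0,0,255],[0,0,0.15,0,0,0,255]]'
```

```text
t: 14.68
tool_pos: [482.8, -426.1, 99.7]
tool_rot: [-180.0, 0.0, 15.9]
force: [-0.9, 0.4, -3.5]
gripper_width: 0.227
```

```bash
python3 -m jog '[[0,0,0.1,0,0,0,255],[0,0,0.1,0,0,0,255]]'
```

```text
t: 14.92
tool_pos: [482.8, -426.1, 98.7]
tool_rot: [-180.0, 0.0, 15.9]
force: [0.0, 0.1, -3.0]
gripper_width: 0.226
```

```bash
python3 -m jog '[[0,0,0.1,0,0,0,255],[0,0,0.15,0,0,0,255],[0,0,0.15,0,0,0,255]]'
```

```text
t: 15.3
tool_pos: [482.8, -426.1, 97.2]
tool_rot: [180.0, 0.0, 15.9]
force: [0.4, 0.7, -2.4]
gripper_width: 0.224
```

```bash
python3 -m jog '[[0,0,0.1,0,0,0,255],[0,0,0.1,0,0,0,255]]'
```

```text
t: 15.55
tool_pos: [482.8, -426.1, 96.2]
tool_rot: [-180.0, 0.0, 15.9]
force: [0.1, -0.9, -2.9]
gripper_width: 0.224
```

```bash
python3 -m jog '[[0,0,0.1,0,0,0,255],[0,0,0.15,0,0,0,255],[0,0,0.15,0,0,0,255]]'
```

```text
t: 15.92
tool_pos: [482.9, -426.1, 94.8]
tool_rot: [180.0, 0.0, 15.9]
force: [0.3, 0.5, -2.9]
gripper_width: 0.224
```

```bash
python3 -m jog '[[0,0,0.1,0,0,0,255],[0,0,0.1,0,0,0,255]]'
```

```text
t: 16.18
tool_pos: [482.8, -426.1, 93.7]
tool_rot: [-180.0, 0.0, 15.9]
force: [0.2, -0.0, -2.7]
gripper_width: 0.226
```

```bash
python3 -m jog '[[0,0,0.1,0,0,0,255],[0,0,0.15,0,0,0,255],[0,0,0.15,0,0,0,255]]'
```

```text
t: 16.55
tool_pos: [482.8, -426.1, 92.3]
tool_rot: [180.0, -0.0, 15.9]
force: [-0.2, -0.1, -2.8]
gripper_width: 0.223
```

```bash
python3 -m jog '[[0,0,0.1,0,0,0,255],[0,0,0.1,0,0,0,255]]'
```

```text
t: 16.8
tool_pos: [482.8, -426.1, 91.2]
tool_rot: [-180.0, 0.0, 15.9]
force: [0.2, 0.4, -3.5]
gripper_width: 0.226
```

```bash
python3 -m jog '[[0,0,0.1,0,0,0,255],[0,0,0.15,0,0,0,255],[0,0,0.15,0,0,0,255]]'
```

```text
t: 17.18
tool_pos: [483.1, -426.1, 90.1]
tool_rot: [180.0, -0.0, 15.9]
force: [1.2, 0.7, -0.3]
gripper_width: 0.229
```

```bash
python3 -m jog '[[0,0,0.1,0,0,0,255],[0,0,0.1,0,0,0,255]]'
```

```text
t: 17.42
tool_pos: [483.2, -426.2, 89.3]
tool_rot: [180.0, -0.0, 15.9]
force: [-0.7, 0.4, 3.6]
gripper_width: 0.224
```

```bash
python3 -m jog '[[0,0,0.05,0,0,0,255],[0,0,0.09,0,0,0,255],[0,0,0.09,0,0,0,255]]'
```

```text
t: 17.8
tool_pos: [483.2, -426.2, 88.6]
tool_rot: [180.0, -0.0, 15.9]
force: [-1.1, 1.5, 6.8]
gripper_width: 0.224
```

```bash
python3 -m jog '[[0,0,0,0,0,0,255],[0,0,0,0,0,0,255]]'
```

```text
t: 18.05
tool_pos: [483.2, -426.2, 88.6]
tool_rot: [180.0, -0.0, 15.9]
force: [-0.7, 3.0, 7.4]
gripper_width: 0.227
```

```bash
python3 -m jog '[[0,0,0.05,0,0,0,255],[0,0,0.05,0,0,0,255],[0,0,0.05,0,0,0,255],[0,0,0.05,0,0,0,255]]'; python3 -m jog '[[0,0,0,0,0,0,255],[0,0,0,0,0,0,255],[0,0,0,0,0,0,255],[0,0,0,0,0,0,255]]'
python3 - <<'E'
from h import *
s=get_state();print(s["force"],s["wrist_torque"])
p,d=snapshot("scene");crop(p,360,480,160,270,6,"pics/s7.png")
p,d=snapshot("wrist");crop(p,180,380,50,270,2.7,"pics/w7c.png")
E
```

```text
t: 18.55
tool_pos: [483.3, -426.2, 88.3]
tool_rot: [180.0, -0.0, 15.9]
force: [-1.9, 2.8, 8.4]
gripper_width: 0.225
t: 19.05
tool_pos: [483.2, -426.2, 88.3]
tool_rot: [180.0, -0.0, 15.9]
force: [-1.7, 3.0, 9.0]
gripper_width: 0.224
[-1.65508424  2.96230015  9.02456323] [ 0.66247626  0.27073475 -0.03641295]
```

View pics/s7.png

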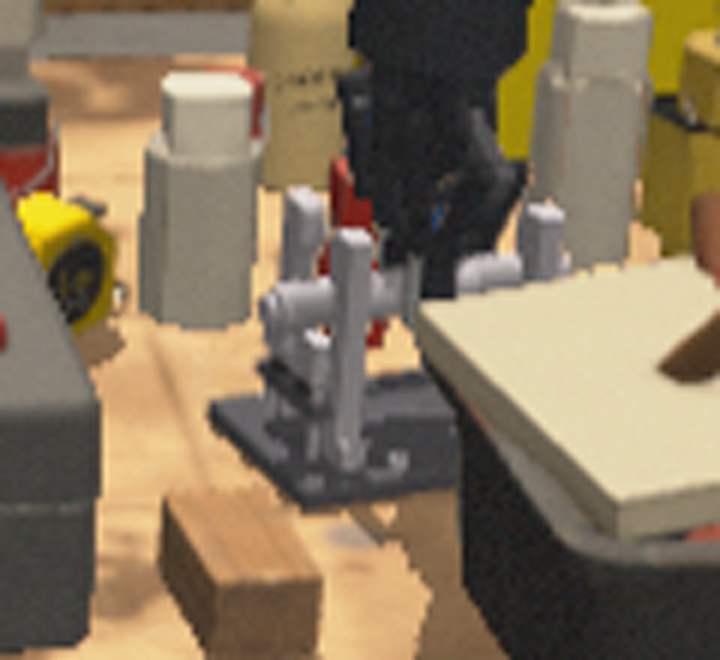

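View pics/w7c.png

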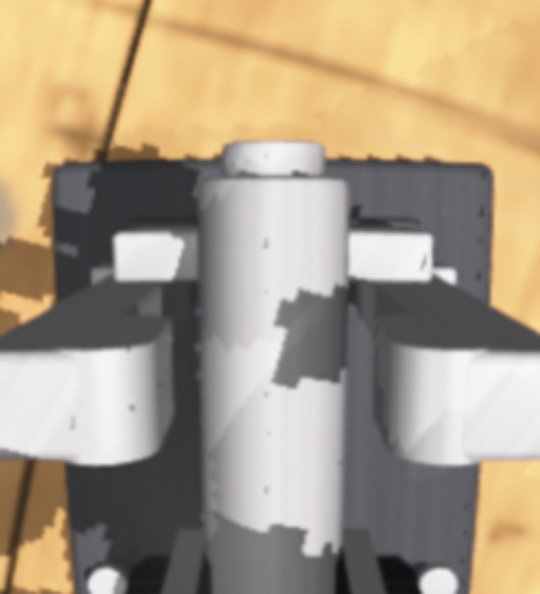

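```bash
python3 -m jog '[[0,0,0.02,0,0,0,255],[0,0,0.02,0,0,0,255],[0,0,0.02,0,0,0,255],[0,0,0.02,0,0,0,255],[0,0,0.02,0,0,0,255],[0,0,0.02,0,0,0,255]]'; python3 -m jog '[[0,0,0,0,0,0,255],[0,0,0,0,0,0,255],[0,0,0,0,0,0,255],[0,0,0,0,0,0,255]]'
```

```text
t: 19.9
tool_pos: [483.2, -426.2, 88.2]
tool_rot: [179.9, -0.0, 15.9]
force: [-2.4, 3.6, 9.7]
gripper_width: 0.228
t: 20.4
tool_pos: [483.2, -426.2, 88.2]
tool_rot: [179.9, -0.0, 15.9]
force: [-2.2, 3.4, 8.5]
gripper_width: 0.227
```

```bash
python3 -m jog '[[0,0,-0.1,0,0,0,255],[0,0,-0.25,0,0,0,255],[0,0,-0.5,0,0,0,255],[0,0,-0.8,0,0,0,255],[0,0,-1.2,0,0,0,255],[0,0,-1.6,0,0,0,255],[0,0,-2.0,0,0,0,255],[0,0,-2.4,0,0,0,255],[0,0,-2.8,0,0,0,255],[0,0,-3.2,0,0,0,255],[0,0,-3.6,0,0,0,255],[0,0,-4.0,0,0,0,255]]'; python3 -m jog '[[0,0,-0.6,0,0,0,255],[0,0,-1.2,0,0,0,255],[0,0,-2.5,0,0,0,255],[0,0,-6,0,0,0,255],[0,0,-12,0,0,0,255],[0,0,-17.5,0,0,0,255],[0,0,-17.5,0,0,0,255],[0,0,-17.5,0,0,0,255]]'
python3 - <<'E'
from h import *
s=get_state();print(s["tool_pos"],s["tool_rot"],s["force"])
print(rel((470,0,300),50),rel((411.2,244.3,300),96),rel((411.2,244.3,140),96))
E
```

```text
t: 21.9
tool_pos: [482.8, -426.1, 127.4]
tool_rot: [180.0, 0.0, 15.9]
force: [-1.0, 0.0, -2.7]
gripper_width: 0.227
t: 22.9
tool_pos: [482.6, -425.9, 301.9]
tool_rot: [-180.0, 0.0, 15.9]
force: [0.2, -0.3, -4.1]
gripper_width: 0.228
[ 482.61773122 -425.94212017  301.89788472] [-1.79989305e+02  2.07267510e-02  1.59038738e+01] [ 0.23193773 -0.27780703 -4.12215639]
[ 10.458 -41.31    0.194  -0.      0.     -0.595] [ 11.498 -66.416   0.198  -0.      0.     -1.398] [ 11.504 -66.413  16.198  -0.      0.     -1.398]
```

```bash
python3 -m jog '[[10,-41.3,0,0,0,-0.6,255],[10,-41.3,0,0,0,-0.6,255],[10,-41.3,0,0,0,-0.6,255],[10,-41.3,0,0,0,-0.6,255],[10,-41.3,0,0,0,-0.6,255],[11.5,-66.4,0,0,0,-1.398,255],[11.5,-66.4,0,0,0,-1.398,255],[11.5,-66.4,0,0,0,-1.398,255],[11.5,-66.4,0,0,0,-1.398,255],[11.5,-66.4,0,0,0,-1.398,255],[11.5,-66.4,0,0,0,-1.398,255],[11.5,-66.4,0,0,0,-1.398,255]]'; python3 -m jog '[[0,0,0,0,0,0,255],[0,0,0,0,0,0,255]]'
python3 - <<'E'
from h import *
s=get_state();print(s["tool_pos"],s["tool_rot"],s["force"])
print(rel((411.2,244.3,150),96))
E
```

```text
t: 24.4
tool_pos: [409.1, 247.6, 301.1]
tool_rot: [-179.9, -0.1, 96.4]
force: [-0.0, -0.2, -3.2]
gripper_width: 0.221
t: 24.65
tool_pos: [411.9, 242.5, 301.5]
tool_rot: [-179.9, 0.0, 95.9]
force: [0.1, 0.2, -3.4]
gripper_width: 0.224
[411.85429589 242.52889212 301.5478635 ] [-1.79945922e+02  4.61585797e-02  9.58680167e+01] [ 0.11807145  0.21290628 -3.44621396]
[ 1.9500e-01 -3.3000e-02  1.5155e+01 -1.0000e-03  1.0000e-03 -2.0000e-03]
```

```bash
python3 -m jog '[[0.17,-0.05,6,0,0,0,255],[0.17,-0.05,12,0,0,0,255],[0.17,-0.05,16,0,0,0,255],[0.17,-0.05,16,0,0,0,255],[0.17,-0.05,16,0,0,0,255]]'
python3 - <<'E'
from h import *
s=get_state();print(s["tool_pos"],s["tool_rot"],s["force"])
c=calibration("wrist");p,d=snapshot("wrist");cv2.imwrite("pics/w8.png",p);np.save("pics/w8.npy",d);np.save("pics/w8c.npy",c,allow_pickle=True)
crop(p,160,400,50,270,2.7,"pics/w8c.png")
p,d=snapshot("scene");crop(p,100,220,190,290,6,"pics/s8.png")
E
```

```text
t: 25.28
tool_pos: [411.8, 245.7, 143.8]
tool_rot: [179.9, -0.0, 96.0]
force: [-0.5, 0.4, -2.5]
gripper_width: 0.224
[411.82535912 245.74793499 143.79193942] [ 1.79902838e+02 -2.93506346e-02  9.59514306e+01] [-0.50083831  0.3952327  -2.52387514]
```

View pics/w8c.png

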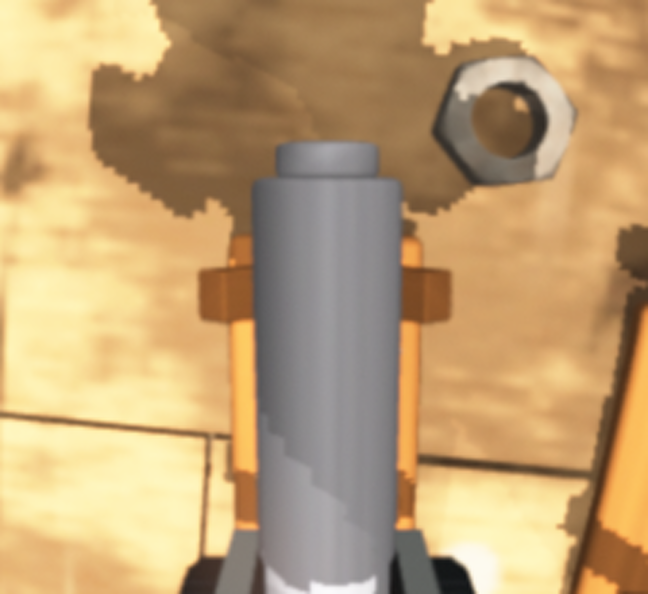

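View pics/s8.png

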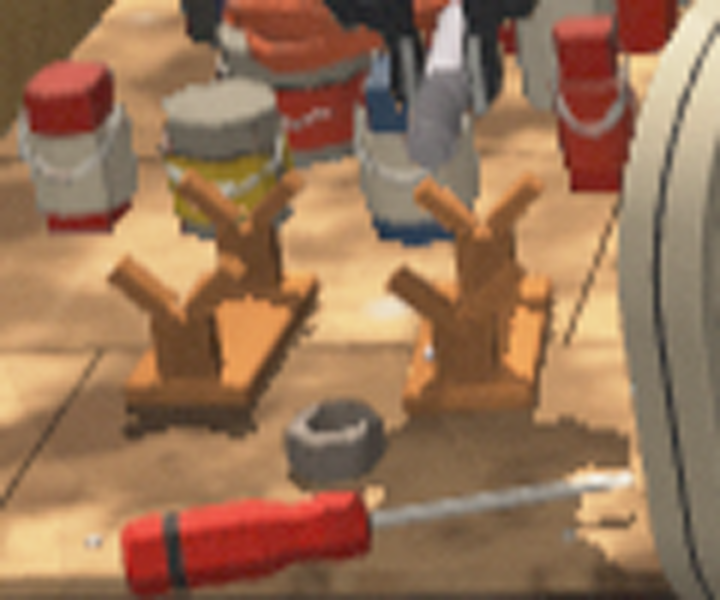

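```bash
python3 -m jog '[[-0.1,-0.05,2.5,0,0,0,255],[-0.1,-0.05,5,0,0,0,255],[-0.1,-0.05,6.2,0,0,0,255],[-0.1,-0.05,6.7,0,0,0,255],[-0.1,-0.05,6.7,0,0,0,255]]'; python3 -m jog '[[0,0,0.1,0,0,0,255],[0,0,0.2,0,0,0,255],[0,0,0.2,0,0,0,255]]'
```

```text
t: 26.0
tool_pos: [410.9, 244.8, 75.8]
tool_rot: [180.0, -0.0, 96.0]
force: [-0.4, 1.0, -3.1]
gripper_width: 0.225
t: 26.38
tool_pos: [410.6, 244.6, 73.3]
tool_rot: [180.0, 0.0, 96.0]
force: [-0.3, 0.2, -3.3]
gripper_width: 0.226
```

```bash
python3 -m jog '[[0,0,0.1,0,0,0,255],[0,0,0.1,0,0,0,255],[0,0,0.15,0,0,0,255],[0,0,0.15,0,0,0,255]]';  python3 -m jog '[[0,0,0.05,0,0,0,255],[0,0,0.05,0,0,0,255],[0,0,0.05,0,0,0,255]]'
```

```text
t: 26.88
tool_pos: [410.5, 244.6, 71.6]
tool_rot: [180.0, -0.0, 96.0]
force: [-0.4, -0.8, -3.4]
gripper_width: 0.222
t: 27.25
tool_pos: [410.5, 244.8, 71.3]
tool_rot: [180.0, -0.0, 96.0]
force: [0.5, 1.2, -1.2]
gripper_width: 0.224
```

```bash
python3 -m jog '[[0,0,0.05,0,0,0,255],[0,0,0.05,0,0,0,255],[0,0,0.05,0,0,0,255]]'; python3 -c "
from h import *
s=get_state();print(s['force'],s['wrist_torque'])"
```

```text
t: 27.62
tool_pos: [410.6, 244.9, 71.0]
tool_rot: [180.0, -0.0, 96.0]
force: [-1.5, 0.9, 5.5]
gripper_width: 0.227
[-1.54013951  0.93401988  5.50975606] [ 0.14686875  0.41268718 -0.15738852]
```

```bash
python3 -m jog '[[0,0,0,0,0,0,180],[0,0,0,0,0,0,120],[0,0,0,0,0,0,60],[0,0,0,0,0,0,0],[0,0,0,0,0,0,0],[0,0,0,0,0,0,0]]'; python3 -m jog '[[0,0,-2,0,0,0,0],[0,0,-6,0,0,0,0],[0,0,-12,0,0,0,0],[0,0,-16,0,0,0,0],[0,0,-16,0,0,0,0],[0,0,-16,0,0,0,0]]'
python3 - <<'E'
from h import *
np.set_printoptions(precision=2,suppress=True)
c=calibration("wrist");p,d=snapshot("wrist");cv2.imwrite("pics/w9.png",p)
W=world("wrist",d,c);z=W[...,2];b=p.astype(int)
k=(z>60)&(z<80)&(abs(W[...,0]-412)<90)&(abs(W[...,1]-245)<40)&(b[...,0]>b[...,2]-5)
P=W[k];print(k.sum(),P.mean(0),P[:,2].max(),cv2.minAreaRect(P[:,:2].astype(np.float32)))
p,d=snapshot("scene");crop(p,100,220,190,290,6,"pics/s9.png");cv2.imwrite("pics/s9f.png",p)
E
```

```text
t: 28.38
tool_pos: [410.5, 244.6, 70.7]
tool_rot: [180.0, 0.0, 96.0]
force: [-0.8, 0.1, 0.9]
gripper_width: 1.001
t: 29.12
tool_pos: [410.3, 244.4, 230.8]
tool_rot: [180.0, 0.0, 96.0]
force: [-0.8, -0.6, -0.1]
gripper_width: 0.997
3222 [405.25 243.67  68.79] 72.93482679723503 ((411.6873474121094, 244.42527770996094), (148.07347106933594, 19.530858993530273), 5.899360656738281)
```

View pics/w9.png

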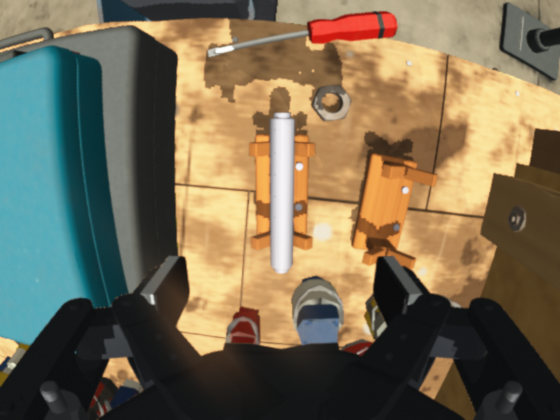

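View pics/s9.png

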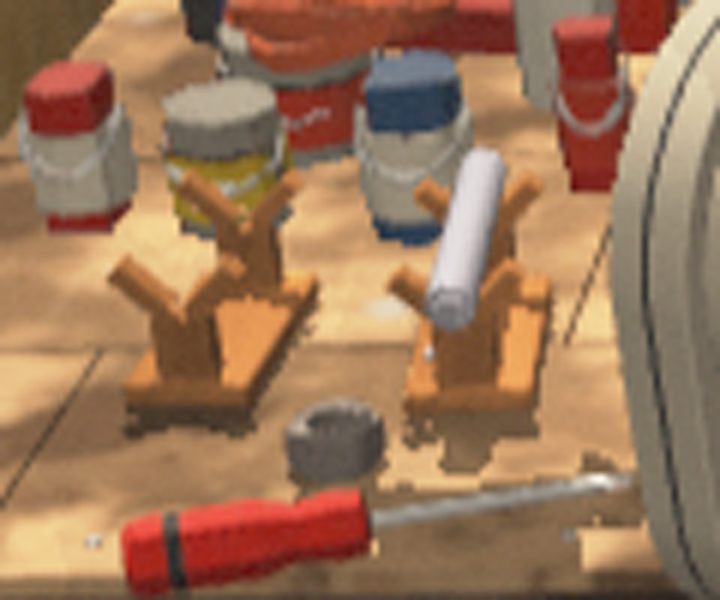

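The shaft lies in both vees of rest_b, at pixels (282,115) to (282,270) in the wrist view. Its measured middle is (411.7, 244.4), in line with the rest. The nut has not moved, and the gripper is clear.

```bash
python3 -c "
from cell import *
print(hand_in())"
```

```text
the job is handed in; nothing more can be done
None
```

I gauged the shaft, laid it in the empty rest (rest_b) and handed the job in at about 29 s. No verdict is reported.

- **Gauge:** The shaft went level through the go gap with no side load I could detect. The no-go anvils first touched it with its axis about 79 mm above the bench.
- **Hold:** I kept it on the anvils for about 2 s. The tool read an upward push of about 8.4–9.7 N. Adding back the roughly 3 N of shaft weight puts the load on the anvils at about 12 N.
- **Side force:** A sideways force of up to about 4 N built up while it rested on the anvils and disappeared when I lifted it. I estimate the total stayed below 18 N at the points I read. I had no direct reading of the force between shaft and gauge.
- **Placing:** The last wrist and scene pictures show the shaft in both vees of rest_b. Its middle measured about 1 mm from where I had located the rest's middle, and its direction was within about 0.2° of the rest's. The gripper was open and about 160 mm above it.
- **Bystanders:** The nut showed no sign of having moved. I did not re-check the tape measure and the offcut after the lift-out. They looked undisturbed while the shaft was in the gauge, and the arm went nowhere near them.
- **Disagreement:** The cameras differed by 2–4 mm on the positions of the shaft and the gauge. I settled this with wrist pictures taken close up and by feel.

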